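# Mark the spring bench and hold it at the mark

## Robot

A 6-joint arm with a two-finger parallel gripper is mounted at the origin on the work surface. World frame = base frame: x ahead of the robot, y to its left, z up, the work surface at z = 0. Lengths are in m, angles in rad, forces in N, time in s.
With the tool pointing down it reaches from about 0.25 to 0.775 m from the base axis. Payload 8.9 kg.
Tool frame: the origin (TCP) lies at the very end of the fingers, on their centre line; the grasp point (between the pads) lies bot.pinch_z behind it (bot.pinch_z is the distance from the TCP to the grasp point, in m); z points along the fingers, y is the direction in which the jaws open and shut (so a half turn about z gives the same grasp; the last joint's range is limited). The gripper opens to 85 mm and grips with 20 to 120 N. Pads are 22 mm wide; open, the fingers measure 114 mm over their backs; the gripper's body (76 mm by 85 mm) begins 54 mm behind the grasp point. The pads swing forward as they close: fully open they stand 13 mm farther back than shut.
Start: joints at [-1.311, 0.291, -0.153, 1.127, 0, 1.431], TCP at [0.204, -0.484, 0.231] pointing down, gripper open.
Joint ranges: [-2.52, 2.52], [-0.91, 1.74], [-1.3, 1.37], [-1.96, 2.02], [-1.52, 1.47], [-3.14, 3.14]. Speed limits (rad/s): [2.22, 2.22, 2.79, 3.14, 3.14, 3.14].

## Interface

Orientations are given as a rotation vector (axis times angle).
In Python, from plant import bot gives the robot as it stands. The module is installed in compiled form; this text tells all that it offers. Calls block until the motion is done:
- bot.movep(position, orientation): joint-space move of the TCP to a pose.
- bot.move_l(position, ori=None, rate=0.15, guard=None): straight line of the TCP; ori=None keeps the orientation; rate is the mean speed in m/s. With guard (N) it stops when the force on the tool has changed by that much, and returns True; else False.
- bot.set_joints(angles): joint-space move.
- bot.open() and bot.close(force=None): open the fingers fully, or close them until they stop; force is the grip in N (None keeps the last).
- bot.pause(seconds).
- bot.ik(position, orientation): joint angles nearest the present ones, or None.
- bot.state(): the state.
- bot.camera(name): name is "scene" or "top" or "wrist"; returns a dict with "image" (420x560x3 uint8, red, green, blue), "range_z" (420x560 float32, m along the optical axis (not along the pixel's ray), 0 where there is no reading), "intrinsics" (3x3 intrinsics, pixels), "xyz" and "attitude" of the camera in the world; the wrist camera has in their place "tool_from_camera" (4x4, takes a point from camera to tool coordinates, whose origin is the TCP and whose axes are the flange's). Camera axes: x right, y down, z forward; pixel columns grow to the right and rows downward; lengths in m; the calibration is good to about 2 mm. A picture is of the moment at which its call begins: read the wrist's pose just before it.
A pose or a line that the arm cannot do raises bot.Unreachable and nothing moves.
- bot.finish_job(): hands the job in, once; it reports no verdict.
Trained networks look in the newest picture that a camera, given by its name, has taken for a name from the list of things; names that differ only in an ending like _2 or _b are one class to them, and where a whole thing is asked for, a point or a joint stands for the part that bears it (a point fixed in the world has none). Each returns a list of dicts, best first, with "confidence" (0 to 1); they miss things now and then, are a little off and sometimes report something else, mostly with a low value. They report only what shows in the picture. A call takes as long as a camera call. They do not tell look-alikes from the thing itself.
- bot.outline_of(name, camera): "mask" (420x560 bool, what is visible of it) and "uv" ([column, row] in pixels, amid what is visible of it).
- bot.landmark_of(name, camera): "uv" ([column, row] in pixels: a listed point, or the origin of a listed thing).
The state is a dict: "time": time; "joint_positions": joint angles; "qvel": joint speeds; "effort": joint torques, N m; "ee_pos": TCP position; "tcp_rot": TCP orientation; "ft_force": force on the tool from outside, world axes, zero at the start; "moment": the same for the moment, N m; "finger_gap": finger opening in m.
Only numpy, scipy, OpenCV 4.12 (cv2) and the standard library are available. Lean on these libraries where they do the work, as an engineer would, in place of code of your own. Each camera call takes 0.05 s, during which the arm holds its last target.

## Task

Take the yellow sprung clip from its stand and clip it upright over the top edge of the white scale board, centred on the red line, and let go of it. Then pull the spring-return slide out by its red grip until its orange pointer is in line with the red line, and finish while still holding it there; the clip stays on the line. Leave the blue clip and the other things on the bench undisturbed.

Things in the scene. Friction and masses are not known exactly. Their poses are not given: they have to be found in the camera images.
- mark (a point): the red line, 3 mm wide, painted over the top edge and down the front face of the spring bench's white upright scale board; its place along the board varies. Point: on the top edge, mid-thickness (board 6 mm thick), 85 mm above the table. x = along the board, the pull direction; y = across it, away from the slide; z up. The board is 70 mm tall and runs on at least 90 mm either way
- pointer (a point): tip of the orange pointer of the slide, which travels 1 mm in front of the scale board (on the side towards the slide), 50 mm above the table, below the jaws of any clip on the board; same axes as mark
- grip_top (a point): centre of the top of the red upright grip on the slide: 14 mm thick along the pull direction x, 30 mm wide along y, its free part 70 mm tall, top 117 mm above the table. It is 60 mm ahead of the pointer along x and 80 mm from the board's mid plane; same axes as mark
- carriage: the slide that carries the red grip and the pointer, on a steel rail; origin on its middle plane, level with the pointer along x, 37 mm above the table; same axes as mark
- slide (a joint): how far the slide is pulled out, m: 0 = home, 0.135 = stop; needs about 3 N to start and 0.6 N more per cm, and springs back if let go. The line lies 0.07 to 0.12 m out
- rig: the spring bench, fixed to the table: aluminium base 420 x 140 x 15 mm, blue spring barrel at one end; x = pull direction, y = towards the scale board. Origin under the base, 40 mm ahead of its middle along x; the scale board's mid plane is at y = +45 mm, the slide's at y = -35 mm
- stand: clip stand, fixed: wooden foot 200 x 80 x 20 mm with an upright clear strip 190 mm long (along x), 6 mm thick (along y), top edge 85 mm above the table. Origin: centre of the underside. The two clips stand on it 45 mm either side of the middle, in either order
- clip_yellow: yellow sprung clip like a clothes peg, 45 g, standing jaws down on the stand's strip. Origin: mid-width on the pivot axis, 16 mm above the strip's top edge. x = pivot axis, along the edge it bites; y = the way it opens; z up, jaws at -z. 20 mm wide along x; jaw pads 20 to 34 mm below the pivot, handles reach 44 mm above it. The frame belongs to one half: it leans 0.25 rad about x while pinched open
- clip_yellow_jaw (a joint): opening of the yellow clip, rad: 0 = biting a 6 mm edge with about 5 N (handles in a V, outside width 31 mm at 20 mm above the pivot, 39 mm at 35 mm above); 0.5 = stop, reached by pinching the handles along y with about 7 N at 30 mm above the pivot (handles then parallel, 22 mm over all, jaws gape 16 to 23 mm); -0.15 = empty and shut
- clip_blue: BLUE clip, the same as the yellow one; not to be moved. Origin: its pivot
- slice_a: wood slice with bark, 90 mm across, 18 mm thick, lying flat; origin: centre of the underside; bystander
- slice_b: wood slice with bark, 76 mm across, 18 mm thick, lying flat; origin: centre of the underside; bystander
- pen: white pen with blue cap, 120 x 9 x 9 mm, lying along its x; origin: centre of the underside; bystander
- beaker: glass beaker, 70 mm across, 90 mm tall; origin: centre of the underside; bystander
- weight: brass weight, 48 mm across, 68 mm tall; origin: centre of the underside; bystander
Things that resemble listed ones, but are neither listed nor needed, are in the scene too. What is meant by the clip_yellow is not green, pink or turquoise, and is the smaller of those in its own colour.

How it is judged:
On the way:
1. the yellow clip bites the scale board's top edge at the red line, let go, with the slide still home (x of clip_yellow in the frame of mark between -0.008 and 0.008 m and y of clip_yellow in the frame of mark between -0.006 and 0.006 m and z of clip_yellow in the frame of mark between 0.003 and 0.027 m and angle between clip_yellow's own z axis and vertical below 0.3 rad and contact force between the fingers and clip_yellow below 0.1 N and angle between the x axis of clip_yellow and the x axis of mark, either way round below 0.3 rad and value of joint slide below 0.015 m), for 0.2 s.
At the end, for the whole second after the job is handed in: The yellow clip stands on the scale board's edge, not touched by the fingers, centred within 8 mm of the red line, leaning under 0.3 rad, its pivot 3 to 27 mm above the edge; the fingers hold the slide against the spring (over 3 N) with the pointer at rest within 6 mm of the red line (x of clip_yellow in the frame of mark between -0.008 and 0.008 m and y of clip_yellow in the frame of mark between -0.006 and 0.006 m and z of clip_yellow in the frame of mark between 0.003 and 0.027 m and angle between clip_yellow's own z axis and vertical below 0.3 rad and contact force between the fingers and clip_yellow below 0.1 N and angle between the x axis of clip_yellow and the x axis of mark, either way round below 0.3 rad and x of pointer in the frame of mark between -0.006 and 0.006 m and velocity of joint slide between -0.01 and 0.01 m/s and contact force between the fingers and carriage above 3 N); the arm keeps its last pose, push and grip.
It fails at once if a bystander (blue clip, wood slices, pen, beaker, weight) is moved more than 20 mm (distance of any of clip_blue, slice_a, slice_b, pen, beaker, weight from where it was at the start of the episode above 0.02 m).
It also fails if it takes over 48 s, if anything falls off the work surface, if the arm or the gripper's body presses on something with over 40 N, if the wrist force passes 120 N, or if a joint passes its speed limit or range.

## Working session

There is one attempt and no reset: what is moved stays moved. The work goes in short steps, each a Python script; the robot and the scene stay as the last script left them, time stands still between calls to the robot, and variables do not carry over. Pictures are saved under pics/ and viewed, and the job is handed in when it is done.

```bash
mkdir -p pics; cat > h.py <<'E'
import numpy as np, cv2
from scipy.spatial.transform import Rotation as R
from plant import bot
def rot(a):
    a=np.array(a,float)
    return a if a.shape==(3,3) else (R.from_rotvec(a).as_matrix() if a.shape==(3,) else R.from_quat(a).as_matrix())
def cam(name):
    s=bot.state(); c=bot.camera(name)
    if name=='wrist':
        T=np.eye(4);T[:3,:3]=rot(s['tcp_rot']);T[:3,3]=s['ee_pos'];c['T']=T@np.array(c['tool_from_camera'])
    else:
        T=np.eye(4);T[:3,:3]=rot(c['attitude']);T[:3,3]=c['xyz'];c['T']=T
    return c
def pix(c,u,v,d=None,r=1):
    if d is None:
        p=c['range_z'][max(0,int(v)-r):int(v)+r+1,max(0,int(u)-r):int(u)+r+1];p=p[p>0];d=np.median(p) if len(p) else np.nan
    K=c['intrinsics'];q=np.array([(u-K[0][2])/K[0][0]*d,(v-K[1][2])/K[1][1]*d,d,1])
    return (c['T']@q)[:3]
def atz(c,u,v,z):
    a=pix(c,u,v,1.0);o=c['T'][:3,3];return o+(a-o)*(z-o[2])/(a-o)[2]
def cloud(c):
    d=c['range_z'];K=np.array(c['intrinsics']);v,u=np.mgrid[:420,:560]
    q=np.stack([(u-K[0,2])/K[0,0]*d,(v-K[1,2])/K[1,1]*d,d],-1)
    return q@c['T'][:3,:3].T+c['T'][:3,3]
def proj(c,p):
    q=np.linalg.inv(c['T'])@np.r_[p,1];K=np.array(c['intrinsics']);return (K@(q[:3]/q[2]))[:2]
def save(c,n,crop=None,s=1):
    im=c['image'][:,:,::-1]
    if crop: x0,y0,x1,y1=crop;im=im[y0:y1,x0:x1]
    if s!=1: im=cv2.resize(im,None,fx=s,fy=s,interpolation=cv2.INTER_CUBIC)
    cv2.imwrite('pics/'+n+'.png',im)
E
python3 - <<'E'
from h import *
np.set_printoptions(precision=4,suppress=True)
print({k:np.round(v,3) for k,v in bot.state().items()}, bot.pinch_z)
for n in('scene','top'):
    c=cam(n);save(c,n+'0');print(n,c['attitude'],c['xyz'])
    for t in ['mark','pointer','grip_top','clip_yellow','clip_blue','rig','stand','carriage']:
        print(t,[(np.round(x['uv'],1),round(x['confidence'],2)) for x in bot.landmark_of(t,n)])
E
```

```text
{'time': np.float64(0.0), 'joint_positions': array([-1.311,  0.291, -0.154,  1.127, -0.   ,  1.432]), 'qvel': array([-0.001,  0.   , -0.   ,  0.   ,  0.001, -0.   ]), 'effort': array([ -0.   , -53.714,  33.137,   0.016,  -0.   ,  -0.   ]), 'ee_pos': array([ 0.204, -0.483,  0.231]), 'tcp_rot': array([-3.078, -0.622,  0.   ]), 'ft_force': array([-0.298,  0.453, -0.402]), 'moment': array([-0.003,  0.004, -0.026]), 'finger_gap': np.float64(0.085)} 0.0187
scene [-2.1946 -1.1537  0.4299] [ 1.3785 -0.5337  1.2384]
mark []
pointer [(array([231.5, 255.6]), 0.7), (array([363.7, 126.7]), 0.42)]
grip_top [(array([245. , 216.6]), 0.84)]
clip_yellow [(array([324.2, 119.6]), 0.68), (array([296.9, 135.9]), 0.64), (array([379.8, 139.8]), 0.62), (array([336.7, 132.5]), 0.61), (array([308.1, 169. ]), 0.51), (array([356.4, 252. ]), 0.51)]
clip_blue [(array([350.8, 151.4]), 0.64), (array([235.7, 239. ]), 0.3)]
rig [(array([237.6, 235.7]), 0.81)]
stand [(array([259.8, 249.1]), 0.61), (array([345.3, 167.1]), 0.6), (array([236.5, 238. ]), 0.23)]
carriage [(array([259.6, 249. ]), 0.85)]
top [-2.1976  2.177  -0.0796] [0.4325 0.0289 1.7644]
mark []
pointer [(array([333.2, 189.1]), 0.61), (array([316.7, 209.3]), 0.56)]
grip_top [(array([311.3, 198.5]), 0.75), (array([317. , 183.8]), 0.49)]
clip_yellow [(array([184.4, 269.5]), 0.61), (array([161.9, 223.3]), 0.58), (array([189.7, 238. ]), 0.53), (array([231.8, 224.8]), 0.53), (array([215.6, 267.9]), 0.43)]
clip_blue [(array([193.5, 212.6]), 0.47)]
rig [(array([318.4, 209.5]), 0.8)]
stand [(array([195.2, 222.3]), 0.91), (array([334.9, 185.1]), 0.31)]
carriage [(array([312.8, 187.3]), 0.51)]
```

View pics/scene0.png

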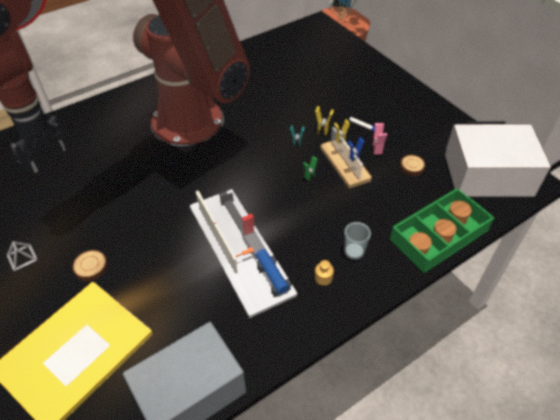

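View pics/top0.png

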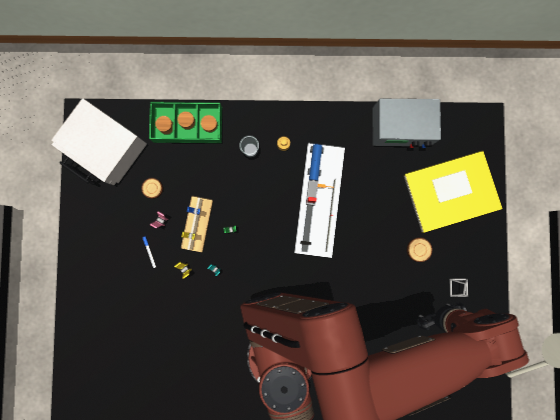

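```bash
python3 - <<'E'
import cv2
a=cv2.imread('pics/scene0.png')[90:290,200:400];cv2.imwrite('pics/sc1.png',cv2.resize(a,None,fx=3,fy=3,interpolation=cv2.INTER_CUBIC))
a=cv2.imread('pics/top0.png')[150:300,140:390];cv2.imwrite('pics/tc1.png',cv2.resize(a,None,fx=3,fy=3,interpolation=cv2.INTER_CUBIC))
E
```

```text
(no output)
```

View pics/sc1.png

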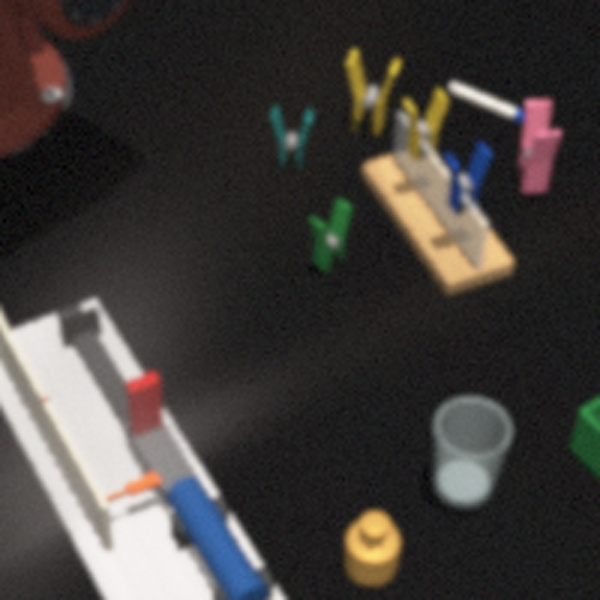

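View pics/tc1.png

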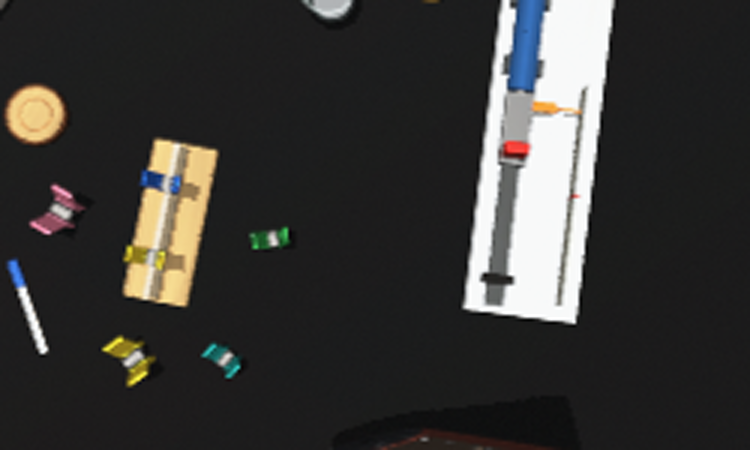

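The scene shows five things that could be taken for the yellow clip, in top-image pixels:
- yellow clip on the stand at about (190,236)
- larger yellow clip on the table (184,269)
- turquoise clip (214,270)
- green clip (230,230)
- pink clip (160,220)

I choose the one on the stand. It is visibly smaller than the other yellow clip. The blue clip beside it is at (194,211). The red line is at about (331,215) in the top image.

```bash
python3 - <<'E'
from h import *
np.set_printoptions(precision=4,suppress=True)
c=cam('top');P=cloud(c)
np.save('topP.npy',P)
print(c['intrinsics'])
for n,u,v in [('clipY',189,236),('clipB',194,211),('bigY',184,269),('grip',311.5,199),('ptr',332,186.5),('mark',331.5,215.5),('standA',190,205),('rail',304,240)]:
    print(n,pix(c,u,v),atz(c,u,v,.085))
# board top: points z~.085 near rig
im=c['image']
def line(m,name):
    X=P[m];mu=X.mean(0);w,V=np.linalg.eigh(np.cov((X-mu)[:,:2].T));d=V[:,1]
    if d[0]>0:d=-d
    t=(X-mu)[:,:2]@d
    print(name,m.sum(),mu,d,t.min(),t.max(), np.sqrt(w[0]));return mu,d
v,u=np.mgrid[:420,:560]
line((u>322)&(u<342)&(v>170)&(v<256)&(P[...,2]>.06)&(P[...,2]<.1),'board')
line((u>180)&(u<215)&(v>190)&(v<255)&(P[...,2]>.07)&(P[...,2]<.095),'strip')
line((u>180)&(u<215)&(v>190)&(v<255)&(P[...,2]>.012)&(P[...,2]<.028),'foot')
line((u>290)&(u<350)&(v>140)&(v<260)&(P[...,2]>.010)&(P[...,2]<.022),'base')
r=(im[...,0]>140)&(im[...,1]<90)&(im[...,2]<90)&(u>295)&(u<345)&(v>150)&(v<250)
for a,b in zip(*np.where(r)): print(b,a,im[a,b],P[a,b])
E
```

```text
[[465.986    0.     276.1496]
 [  0.     465.986  206.414 ]
 [  0.       0.       1.    ]]
clipY [0.4402 0.3329 0.1054] [0.4403 0.3366 0.085 ]
clipB [0.5295 0.3175 0.103 ] [0.5305 0.3206 0.085 ]
bigY [0.3201 0.3586 0.0499] [0.3224 0.3519 0.085 ]
grip [ 0.5751 -0.1006  0.1186] [ 0.578  -0.1033  0.085 ]
ptr [ 0.6315 -0.1852  0.0212] [ 0.6242 -0.1774  0.085 ]
mark [ 0.5195 -0.1771  0.0734] [ 0.5189 -0.1757  0.085 ]
standA [0.5568 0.3477 0.0184] [0.5521 0.3355 0.085 ]
rail [ 0.4297 -0.0803  0.0305] [ 0.4298 -0.0769  0.085 ]
board 182 [ 0.5216 -0.1775  0.0812] [-0.9932  0.1163] -0.13528121345233116 0.1317469169007157 0.002055076472646658
strip 112 [0.4853 0.3201 0.0829] [-0.9836  0.1805] -0.09517568774894704 0.09333336605382848 0.0033121005302641053
foot 796 [0.4846 0.3159 0.02  ] [-0.9861  0.1662] -0.11511791026774072 0.10236263151264023 0.025276929431805664
base 2424 [ 0.5715 -0.145   0.0156] [-0.9866  0.1629] -0.22773419142355855 0.22100359641340767 0.04183653609780192
309 197 [246  69  61] [ 0.5821 -0.0916  0.1196]
310 197 [244  65  57] [ 0.5824 -0.0954  0.1167]
311 197 [237  69  61] 
[... 621 characters left out ...]
2] [ 0.5751 -0.0953  0.1185]
311 199 [246  70  62] [ 0.5761 -0.0997  0.1075]
312 199 [246  69  61] [ 0.5756 -0.1029  0.1127]
313 199 [246  69  61] [ 0.5752 -0.106   0.1183]
314 199 [245  67  60] [ 0.575  -0.1093  0.1209]
315 199 [245  67  60] [ 0.5754 -0.1132  0.1171]
309 200 [218  50  43] [ 0.5712 -0.0916  0.1212]
310 200 [239  61  53] [ 0.5712 -0.0951  0.122 ]
311 200 [243  68  61] [ 0.5716 -0.0989  0.1179]
312 200 [244  72  64] [ 0.5715 -0.1024  0.119 ]
313 200 [243  73  64] [ 0.5716 -0.1059  0.1187]
314 200 [243  71  64] [ 0.5715 -0.1094  0.1197]
315 200 [244  68  61] [ 0.5724 -0.1137  0.1105]
315 201 [148  70  68] [ 0.569  -0.114   0.1081]
331 215 [187  88  82] [ 0.5212 -0.175   0.0755]
```

```bash
cat >> h.py <<'E'
def ori(ydir):
    y=np.array([ydir[0],ydir[1],0.]);y/=np.linalg.norm(y);z=np.array([0,0,-1.]);x=np.cross(y,z)
    return R.from_matrix(np.c_[x,y,z]).as_rotvec()
E
python3 - <<'E'
from h import *
np.set_printoptions(precision=3,suppress=True)
bd=np.array([-.9932,.1163]);bn=np.array([bd[1],-bd[0]])
sd=np.array([-.984,.18]);sn=np.array([sd[1],-sd[0]])
for s in (1,-1):
    print(s,bot.ik([.52,-.175,.2],ori(s*bn)),bot.ik([.44,.333,.2],ori(s*sn)),bot.ik([.46,-.087,.1],ori(s*bd)))
bot.movep([.47,-.16,.30],ori(-bn))
print(bot.state()['time'],bot.state()['ee_pos'])
c=cam('wrist');save(c,'w1');print(c['T'],c['intrinsics'])
for t in ['mark','pointer','grip_top','carriage','rig']:
    print(t,[(np.round(x['uv'],1),round(x['confidence'],2),pix(c,*x['uv'])) for x in bot.landmark_of(t,'wrist')])
np.savez('w1.npz',im=c['image'],P=cloud(c))
E
```

```text
1 [-0.458  0.354 -0.146  1.07   0.    -0.341] [ 0.515  0.36  -0.138  1.073 -0.     0.696] [-0.343  0.309 -0.508  0.754  0.    -1.798]
-1 [-0.458  0.354 -0.146  1.07   0.     2.8  ] [ 0.515  0.36  -0.138  1.073 -0.    -2.445] [-0.343  0.309 -0.508  0.754  0.     1.344]
2.5167 [ 0.47  -0.161  0.3  ]
[[-0.117 -0.948 -0.297  0.545]
 [-0.993  0.112  0.035 -0.169]
 [ 0.     0.299 -0.954  0.442]
 [ 0.     0.     0.     1.   ]] [[336.069   0.    288.082]
 [  0.    336.069 208.553]
 [  0.      0.      1.   ]]
mark [(array([301.5, 124.5]), 0.49, array([ 0.518, -0.183,  0.016])), (array([209.7,  75.4]), 0.31, array([ 0.577, -0.102,  0.117]))]
pointer [(array([292.9,  16.9]), 0.71, array([ 0.637, -0.186,  0.015]))]
grip_top [(array([206.9,  74.4]), 0.64, array([ 0.578, -0.1  ,  0.117]))]
carriage [(array([223. ,  20.3]), 0.72, array([ 0.635, -0.111,  0.047]))]
rig [(array([257.5, 108.7]), 0.72, array([ 0.543, -0.132,  0.015]))]
```

View pics/w1.png

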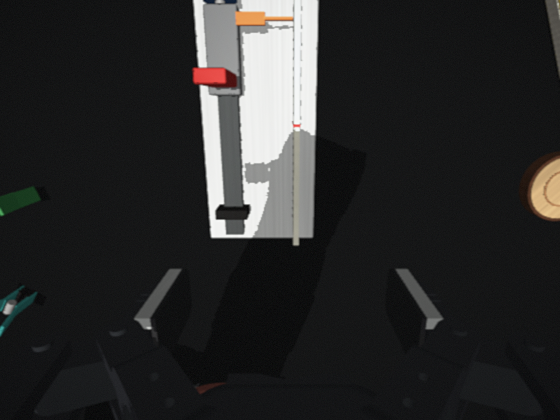

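```bash
python3 - <<'E'
from h import *
np.set_printoptions(precision=4,suppress=True)
d=np.load('w1.npz');P=d['P'];im=d['im'].astype(int)
v,u=np.mgrid[:420,:560]
m=(u>285)&(u<310)&(v>20)&(v<245)&(P[...,2]>.078)&(P[...,2]<.092)
X=P[m];mu=X.mean(0);w,V=np.linalg.eigh(np.cov((X-mu)[:,:2].T));dd=V[:,1]
if dd[0]>0:dd=-dd
t=(X-mu)[:,:2]@dd;print('board',m.sum(),mu,dd,t.min(),t.max(),np.median(X[:,2]))
r=(im[...,0]-im[...,1]>60)&(im[...,0]-im[...,2]>60)&(u>285)&(u<310)&(v>110)&(v<140)
for a,b in zip(*np.where(r)): print(b,a,im[a,b],P[a,b])
r=(im[...,0]-im[...,1]>100)&(v>60)&(v<90)&(u<240)&(P[...,2]>.112)
print('grip',r.sum(),P[r].mean(0),P[r].min(0),P[r].max(0))
c=cam('wrist')
vs,us=np.where((im[...,0]-im[...,1]>60)&(u>290)&(u<305)&(v>110)&(v<140))
print(us.mean(),vs.mean(),atz(c,us.mean(),vs.mean(),.085))
E
```

```text
board 1317 [ 0.5158 -0.1749  0.0847] [-0.9932  0.1164] -0.10297954607678869 0.12634742986615224 0.08469086650520508
293 124 [197 127 123] [ 0.5239 -0.1721  0.0801]
294 124 [224 139 134] [ 0.5241 -0.173   0.0852]
295 124 [235 164 159] [ 0.524  -0.1741  0.0854]
296 124 [239 172 168] [ 0.5239 -0.1751  0.087 ]
297 124 [239 172 168] [ 0.5237 -0.1761  0.085 ]
298 124 [239 167 162] [ 0.5236 -0.1771  0.0857]
299 124 [229 148 145] [ 0.5235 -0.1781  0.0864]
293 125 [225 124 121] [ 0.5228 -0.1719  0.0795]
294 125 [233  76  71] [ 0.5231 -0.1729  0.0859]
295 125 [236  79  73] [ 0.523  -0.1739  0.0861]
296 125 [236  81  77] [ 0.5228 -0.175   0.0842]
297 125 [236  81  76] [ 0.5227 -0.176   0.0856]
298 125 [236  79  74] [ 0.5227 -0.177   0.0863]
299 125 [235 100  96] [ 0.5225 -0.1781  0.0852]
293 126 [232 149 144] [ 0.5219 -0.1718  0.0802]
294 126 [234 104  99] [ 0.522  -0.1728  0.0842]
295 126 [237 113 109] [ 0.5219 -0.1738  0.0844]
296 126 [237 117 113] [ 0.5219 -0.1749  0.0857]
297 126 [237 116 112] [ 0.5217 -0.1759  0.0846]
298 126 [237 113 108] [ 0.5216 -0.1769  0.0847]
299 126 [235 123 119] [ 0.5214 -0.178   0.0848]
grip 504 [ 0.5769 -0.102   0.1192] [ 0.5452 -0.1692  0.114 ] [ 0.585  -0.0868  0.4421]
296.0 125.0 [ 0.5228 -0.1748  0.085 ]
```

The wrist picture shows the red line on the board edge at (296,125), with the grip at (207,74) and the pointer at (293,17). The line measures (0.5227, -0.1752) and the board height 0.0847. The grip sits 80 mm from the board, as the task states. Next I look at the stand.

```bash
python3 - <<'E'
from h import *
np.set_printoptions(precision=4,suppress=True)
sd=np.array([-.984,.18]);sn=np.array([sd[1],-sd[0]])
bot.movep([.445,.33,.255],ori(sn))
print(bot.state()['time'],bot.state()['ee_pos'],bot.state()['joint_positions'])
c=cam('wrist');save(c,'w2')
for t in ['clip_yellow','clip_blue']:
    print(t,[(np.round(x['uv'],1),round(x['confidence'],2),pix(c,*x['uv'])) for x in bot.landmark_of(t,'wrist')])
P=cloud(c);np.savez('w2.npz',im=c['image'],P=P,T=c['T'])
im=c['image'].astype(int)
y=(im[...,0]-im[...,2]>60)&(im[...,1]-im[...,2]>50)&(P[...,2]>.09)&(P[...,2]<.16)&(np.hypot(P[...,0]-.44,P[...,1]-.33)<.045)
b=(im[...,2]-im[...,0]>50)&(P[...,2]>.09)&(P[...,2]<.16)
for n,m in(('Y',y),('B',b)):
    X=P[m];print(n,m.sum(),X.mean(0),np.percentile(X,[1,50,99],axis=0))
s=(P[...,2]>.08)&(P[...,2]<.09)&(abs(P[...,0]-.48)<.12)&(abs(P[...,1]-.32)<.035)&~y&~b
X=P[s];mu=X.mean(0);w,V=np.linalg.eigh(np.cov((X-mu)[:,:2].T));dd=V[:,1];t=(X-mu)[:,:2]@dd;print(s.sum(),mu,dd,np.sqrt(w),mu[:2]+dd*t.min(),mu[:2]+dd*t.max())
E
```

```text
4.6833 [0.4454 0.3295 0.2551] [ 0.5051  0.3349 -0.028   1.2078 -0.0002  0.6878]
clip_yellow [(array([188.2,  72.1]), 0.94, array([0.3227, 0.2516, 0.0391])), (array([296.4,  47.8]), 0.89, array([0.322 , 0.3603, 0.0499])), (array([172.1, 218.4]), 0.88, array([0.468 , 0.1919, 0.0379])), (array([407.2, 206.8]), 0.86, array([0.4979, 0.4506, 0.0506])), (array([291. , 189.9]), 0.75, array([0.4427, 0.3327, 0.1062])), (array([437.1, 276. ]), 0.68, array([0.608 , 0.4904, 0.0187]))]
clip_blue [(array([289. , 274.6]), 0.63, array([0.5259, 0.3156, 0.1052])), (array([434.8, 279. ]), 0.43, array([0.6117, 0.4873, 0.0186]))]
Y 986 [0.4422 0.3333 0.1256] [[0.4305 0.3115 0.0948]
 [0.442  0.3397 0.1282]
 [0.455  0.354  0.1423]]
B 810 [0.5298 0.3169 0.1244] [[0.5187 0.2958 0.093 ]
 [0.5293 0.3221 0.1267]
 [0.5436 0.3376 0.142 ]]
1091 [0.4746 0.327  0.0841] [-0.9837  0.1798] [0.0034 0.0527] [0.5803 0.3077] [0.3946 0.3417]
```

View pics/w2.png

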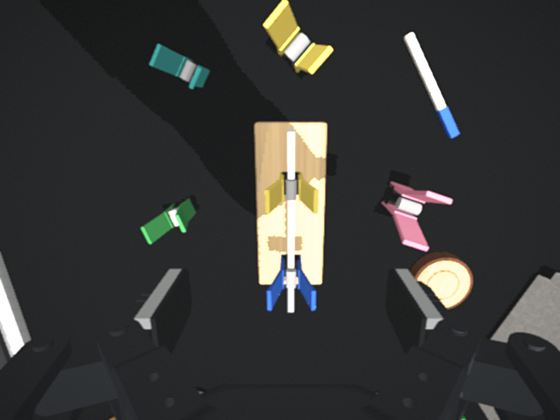

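The picture shows the small yellow clip on the stand at (291,190). The larger yellow clip is on the table at (297,48), and blue is at (290,280). The clip position agrees with the strip middle ± 45 mm, so I grasp it.

```bash
python3 - <<'E'
from h import *
np.set_printoptions(precision=4,suppress=True)
sd=np.array([-.9837,.1798]);sn=np.array([sd[1],-sd[0]]);o=ori(sn)
p=np.array([.4428,.333])
bot.move_l([*p,.19],o,rate=.15)
g=bot.move_l([*p,.113],rate=.12,guard=12);print('guard',g,bot.state()['ee_pos'])
bot.close(35)
s=bot.state();print(s['time'],s['finger_gap'],s['ft_force'])
c=cam('wrist');save(c,'w3')
E
```

```text
guard False [0.4434 0.3333 0.1138]
6.8083 0.0207027878500881 [ 0.7181 -0.6641 -0.9831]
```

View pics/w3.png

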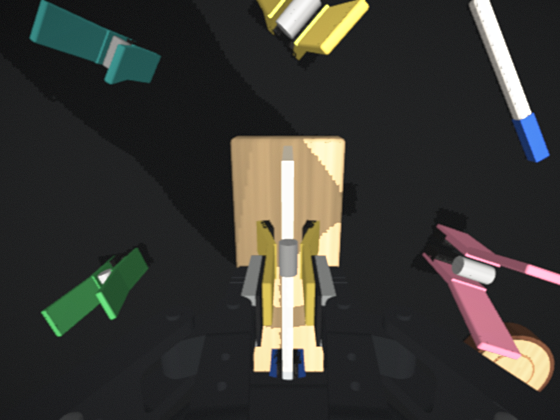

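The clip is pinched to its stop (gap 20.7 mm) and centred between the pads at (288,262). I lift and carry it.

```bash
python3 - <<'E'
from h import *
np.set_printoptions(precision=4,suppress=True)
bot.move_l([.4434,.3333,.22],rate=.15)
bd=np.array([-.9932,.1164]);bn=np.array([bd[1],-bd[0]])
m=np.array([.5227,-.1752])
bot.movep([*m,.20],ori(bn))
s=bot.state();print(s['time'],s['finger_gap'],s['ee_pos'],s['joint_positions'])
c=cam('wrist');save(c,'w4')
P=cloud(c);im=c['image'].astype(int)
T=np.eye(4);T[:3,:3]=rot(s['tcp_rot']);T[:3,3]=s['ee_pos']
Q=(P-T[:3,3])@T[:3,:3]
y=(im[...,0]-im[...,2]>40)&(im[...,1]-im[...,2]>30)&(c['range_z']>0)&(abs(Q[...,0])<.03)&(abs(Q[...,1])<.03)&(abs(Q[...,2])<.06)
print(y.sum(),np.percentile(Q[y],[1,25,50,75,99],axis=0))
np.savez('w4.npz',Q=Q,y=y,P=P)
pivot=(abs(Q[...,0])<.03)&(abs(Q[...,1])<.006)&(Q[...,2]>-.01)&(Q[...,2]<.03)&(c['range_z']>0)
print(pivot.sum(),np.percentile(Q[pivot],[1,25,50,75,99],axis=0))
save(cam('scene'),'s4',(190,150,330,290),4)
E
```

```text
9.5917 0.020522858793578326 [ 0.5229 -0.1744  0.2   ] [-0.4546  0.3593 -0.1393  1.0724  0.0003 -0.3389]
2448 [[-0.0094 -0.0183 -0.0269]
 [-0.0003 -0.0091 -0.0244]
 [ 0.0067 -0.0063 -0.0076]
 [ 0.0093  0.0091  0.0213]
 [ 0.01    0.0174  0.0476]]
721 [[-0.0094 -0.0059  0.0131]
 [-0.0039 -0.0024  0.0143]
 [ 0.0015  0.0001  0.0151]
 [ 0.0067  0.0027  0.0165]
 [ 0.0089  0.0049  0.0228]]
```

View pics/w4.png

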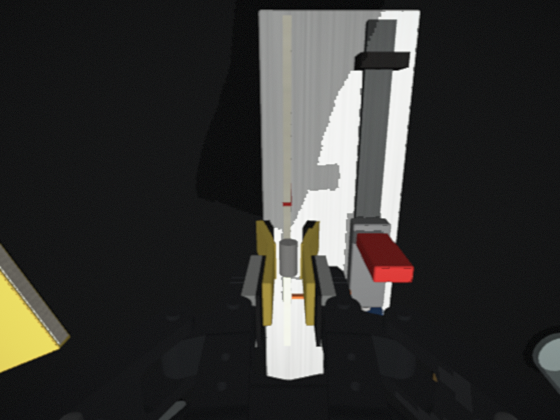

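View pics/s4.png

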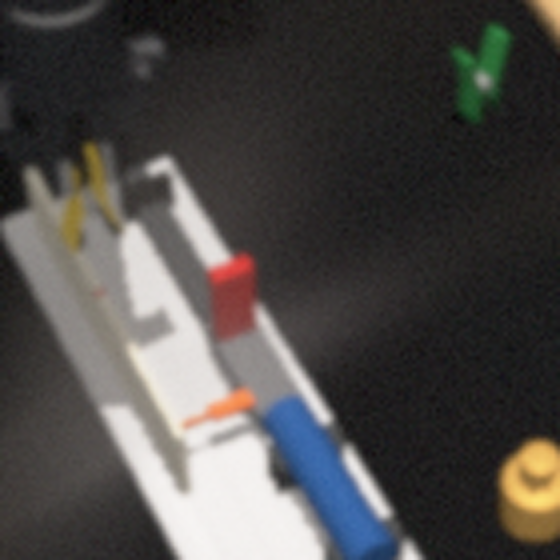

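The clip is held square and centred (tool x from -9.4 to +10 mm). The red line is visible at (287,204), so I recheck it from this view and then place the clip.

```bash
python3 - <<'E'
from h import *
np.set_printoptions(precision=4,suppress=True)
c=cam('wrist');im=c['image'].astype(int);v,u=np.mgrid[:420,:560]
r=(im[...,0]-im[...,1]>60)&(im[...,0]-im[...,2]>60)&(u>275)&(u<300)&(v>190)&(v<215)
print(r.sum(),us:=u[r].mean(),vs:=v[r].mean(),atz(c,us,vs,.085))
P=cloud(c);d=np.array([-.9932,.1164]);n=np.array([.1164,.9932])
m=(abs(P[...,2]-.085)<.006)&(abs((P[...,:2]-[.5227,-.1752])@n)<.015)
X=P[m][:,:2]-[.5227,-.1752];print(m.sum(),np.polyfit(X@d,X@n,1),np.percentile(X@n,[2,50,98]))
s=bot.state();print(s['ee_pos'])
E
```

```text
22 286.5 203.9090909090909 [ 0.5226 -0.1754  0.085 ]
2282 [-0.      0.0002] [-0.0027  0.0002  0.0031]
[ 0.523  -0.1744  0.2   ]
```

```bash
python3 - <<'E'
from h import *
np.set_printoptions(precision=4,suppress=True)
n=np.array([.1164,.9932]);o=ori(n)
m=np.array([.5227,-.1755])
bot.move_l([*m,.15],o,rate=.12)
g=bot.move_l([*m,.115],o,rate=.07,guard=8);s=bot.state();print(g,s['ee_pos'],s['ft_force'],s['time'])
save(cam('wrist'),'w5')
E
```

```text
False [ 0.5228 -0.1755  0.1151] [0.0076 0.5781 0.2631] 10.9583
```

View pics/w5.png

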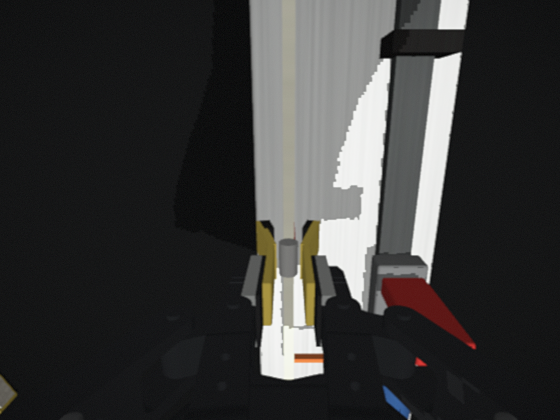

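The clip straddles the board with the line under the pivot at (290,240), and there was no contact force. I release it and back off.

```bash
python3 - <<'E'
from h import *
np.set_printoptions(precision=4,suppress=True)
bot.open();s=bot.state();print(s['ft_force'],s['time'],s['finger_gap'])
bot.pause(.3)
bot.move_l([.5227,-.1755,.24],rate=.15)
s=bot.state();c=cam('wrist');save(c,'w6')
P=cloud(c);im=c['image'].astype(int);d=np.array([-.9932,.1164]);n=np.array([.1164,.9932]);m=np.array([.5227,-.1755])
y=(im[...,0]-im[...,2]>40)&(im[...,1]-im[...,2]>30)&(P[...,2]>.09)&(P[...,2]<.17)&(np.hypot(*(P[...,:2]-m).transpose(2,0,1))<.05)
X=P[y];a=(X[:,:2]-m)@d;b=(X[:,:2]-m)@n
for q in(a,b,X[:,2]):print(np.percentile(q,[1,25,50,75,99]))
for w in('top','scene'):
    k=cam(w);save(k,w+'6',(190,150,330,290) if w=='scene' else (270,140,390,260),4)
print(s['time'])
E
```

```text
[-0.4846  0.8325  0.3604] 11.65 0.0853633180825192
[-0.0098 -0.004   0.0012  0.0064  0.0094]
[-0.0205 -0.0144 -0.0073  0.0144  0.0205]
[0.0947 0.1154 0.1291 0.1409 0.1438]
12.9333
```

View pics/w6.png

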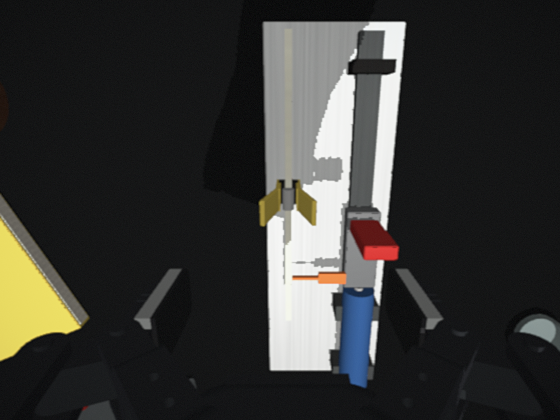

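View pics/scene6.png

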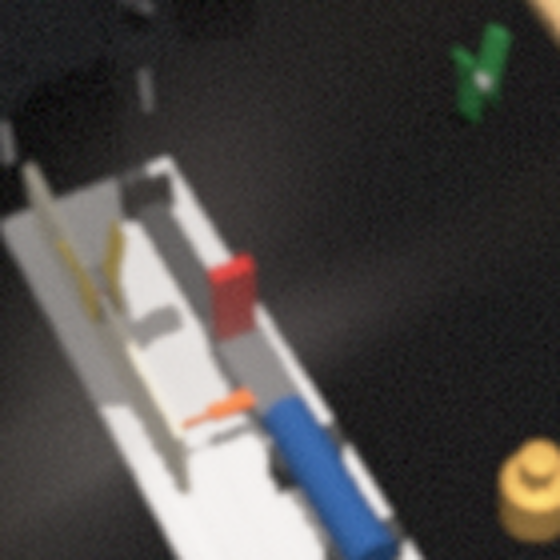

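The clip stands upright on the line, within about 1 mm along the board and centred across it. I now measure the grip and pointer, grasp the grip and pull.

```bash
python3 - <<'E'
from h import *
np.set_printoptions(precision=4,suppress=True)
c=cam('wrist');P=cloud(c);im=c['image'].astype(int);d=np.array([-.9932,.1164]);n=np.array([.1164,.9932]);m=np.array([.5227,-.1755])
red=(im[...,0]-im[...,1]>90)&(im[...,1]<100)&(abs(P[...,2]-.117)<.004)
X=P[red];a=(X[:,:2]-m)@d;b=(X[:,:2]-m)@n
print('grip',red.sum(),np.percentile(a,[2,50,98]),np.percentile(b,[2,50,98]),X[:,2].mean())
og=(im[...,0]-im[...,2]>90)&(im[...,1]>70)&(abs(P[...,2]-.05)<.01)
X=P[og];a=(X[:,:2]-m)@d;b=(X[:,:2]-m)@n
print('ptr',og.sum(),np.percentile(a,[2,50,98]),np.percentile(b,[2,50,98]),X[:,2].mean(), 'tip',a[b<.02].mean())
ga=-.046
E
```

```text
grip 477 [-0.0511 -0.0449 -0.0391] [0.066  0.0797 0.0943] 0.11650103124290262
ptr 354 [-0.1114 -0.1049 -0.0994] [0.008  0.0443 0.0626] 0.052522693385505366 tip -0.10488334718000096
```

```bash
python3 - <<'E'
from h import *
np.set_printoptions(precision=4,suppress=True)
d=np.array([-.9932,.1164]);n=np.array([.1164,.9932]);m=np.array([.5227,-.1755])
g=m-.045*d+.08*n;e=m+.06*d+.08*n;o=ori(d)
bot.movep([*g,.21],o)
print(bot.state()['time'],bot.state()['ee_pos'],bot.state()['joint_positions'],g,e)
h=bot.move_l([*g,.072],o,rate=.12,guard=12);print(h,bot.state()['ee_pos'])
bot.close(60)
s=bot.state();print(s['finger_gap'],s['ft_force'],s['ee_pos'],s['time'])
save(cam('wrist'),'w7')
E
```

```text
14.4083 [ 0.5766 -0.1014  0.21  ] [-0.2989  0.4178 -0.0233  1.1298 -0.0001 -1.7515] [ 0.5767 -0.1013] [ 0.4724 -0.0891]
False [ 0.5772 -0.1015  0.0727]
0.013156488666210437 [ 2.5512  0.5095 -0.1852] [ 0.5774 -0.1014  0.0722] 16.3583
```

View pics/w7.png

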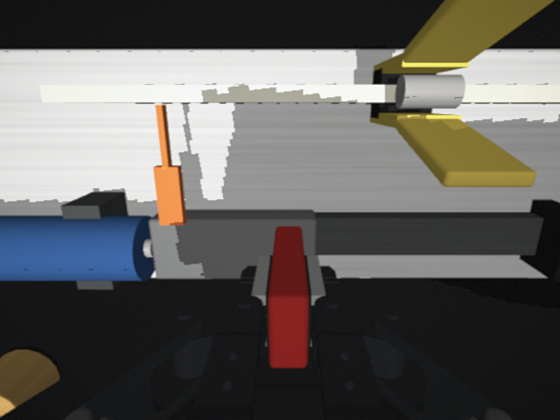

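The grip is held between the pads at (290,280), gap 13 mm. The clip is clear at (430,92) and the pointer is at (162,110). I pull.

```bash
python3 - <<'E'
from h import *
np.set_printoptions(precision=4,suppress=True)
d=np.array([-.9932,.1164]);n=np.array([.1164,.9932]);m=np.array([.5227,-.1755])
s=bot.state();p=np.array(s['ee_pos']);q=p.copy();q[:2]+=.105*d;q[2]=.0722
bot.move_l(q,ori(d),rate=.06)
bot.pause(.5)
s=bot.state();print(s['time'],s['ee_pos'],(s['ee_pos']-p)[:2]@d,s['finger_gap'],s['ft_force'],s['ft_force'][:2]@d)
c=cam('wrist');save(c,'w8');P=cloud(c);im=c['image'].astype(int)
og=(im[...,0]-im[...,2]>90)&(im[...,1]>70)&(im[...,0]>1.5*im[...,1])&(abs(P[...,2]-.05)<.01)
X=P[og];a=(X[:,:2]-m)@d;b=(X[:,:2]-m)@n
print('ptr',og.sum(),np.percentile(a,[2,50,98]),np.percentile(b,[2,50,98]),'tip',a[b<.02].mean())
yl=(im[...,0]-im[...,2]>40)&(im[...,1]-im[...,2]>30)&(P[...,2]>.1)&(P[...,2]<.15)
X=P[yl];a=(X[:,:2]-m)@d;b=(X[:,:2]-m)@n
print('clip',yl.sum(),np.percentile(a,[1,50,99]),np.percentile(b,[1,50,99]))
k=cam('scene');save(k,'scene8',(190,150,330,290),4);save(cam('top'),'top8')
E
```

```text
18.8 [ 0.4737 -0.0892  0.0722] 0.10443870636648586 0.013381091543963946 [ 8.2219  0.1929 -5.5288] -8.143578470117248
ptr 1640 [-0.006  -0.0002  0.0054] [0.0156 0.0449 0.0624] tip -0.00025787863758740395
clip 11414 [-0.0096  0.003   0.0098] [-0.0164  0.0079  0.0209]
```

View pics/w8.png

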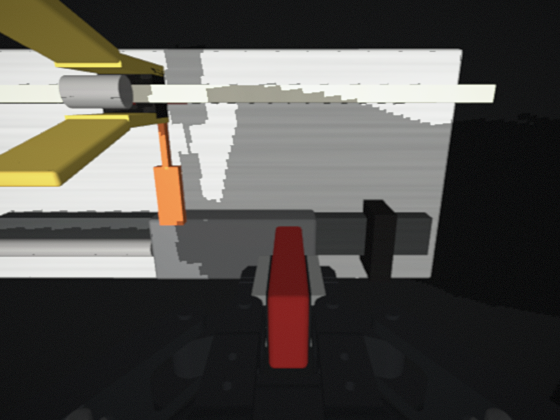

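View pics/scene8.png

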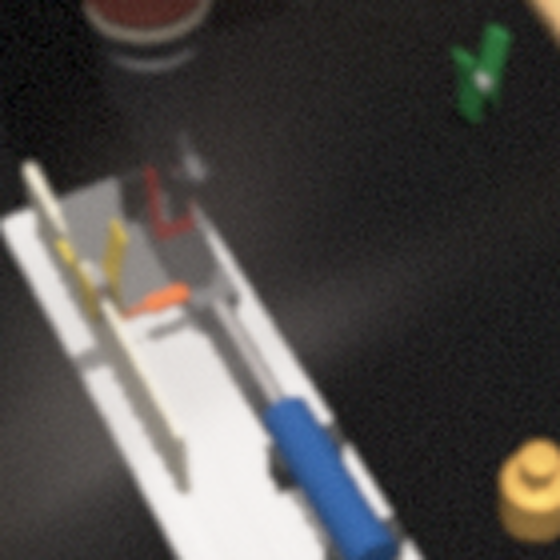

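The pointer is 0.3 mm from the line, the clip is still centred on it, and the grip is held against about 8 N. I check for creep and hand in.

```bash
python3 - <<'E'
from h import *
d=np.array([-.9932,.1164]);n=np.array([.1164,.9932]);m=np.array([.5227,-.1755])
bot.pause(.5)
c=cam('wrist');P=cloud(c);im=c['image'].astype(int)
og=(im[...,0]>1.5*im[...,1])&(im[...,0]-im[...,2]>90)&(im[...,1]>70)&(abs(P[...,2]-.05)<.01)
print(np.median((P[og][:,:2]-m)@d),bot.state()['finger_gap'],bot.state()['time'])
bot.finish_job()
E
```

```text
-0.0002774012633786821 0.01366645381701188 19.5
the job is handed in; nothing more can be done
```

The job is handed in, at 19.5 s of the 48 s allowed. I took the smaller yellow clip from the stand, clipped it over the board's top edge on the red line and let go. I then pulled the slide out by its red grip and was still holding it at hand-in.

- **Clip:** it stands upright, spanning -9.6 to +9.8 mm along the board about the line. That centres it within about 1 mm, and the gripper is clear of it.
- **Pointer:** it is 0.3 mm short of the line and did not move over the last half second.
- **Hold:** the wrist sensor reads about 8 N against the spring, with the grip held at a 13 mm finger gap.

None of the checks failed. The nearest to a disagreement was about 1 mm between the two ways of locating the clip on the stand. I did not measure the bystanders again at the end. I saw no contact with them, and the guarded downward moves did not trip.

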